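# Draw the purge plug out of a welded pipe with the T-handled puller

### The arm

A 6-joint arm with a two-finger parallel gripper is mounted at the origin on the work surface. World frame = base frame: x ahead of the robot, y to its left, z up, the work surface at z = 0. Lengths are in mm, angles in rad, forces in N, time in s.
With the tool pointing down it reaches from about 350 to 875 mm from the base axis. Payload 4.2 kg.
Tool frame: the origin (TCP) lies between the finger pads; the fingertips stand 8 mm ahead of it and the grasp point (between the pads) lies 11 mm behind it; z points along the fingers, y is the line along which they close (so a half turn about z gives the same grasp; the last joint's range is limited). The gripper opens to 85 mm and grips with 20 to 120 N. Pads are 22 mm wide; open, the fingers measure 114 mm over their backs; the gripper's body (76 mm by 85 mm) begins 54 mm behind the grasp point. The pads swing forward as they close: fully open they stand 13 mm farther back than shut.
Start: joints at [-1.013, 0.385, 0.008, 0, -1.194, -0.259], TCP at [183.999, -597.28, 239.312] pointing down, gripper open.
Joint ranges: [-3.14, 3.14], [-1.21, 2.06], [-1.07, 1.41], [-3.16, 2.05], [-2.99, -0.16], [-3.1, 3.1]. Speed limits (rad/s): [2.79, 2.79, 3.14, 3.14, 3.14, 3.14].

### API

Orientations are given as a unit quaternion [x, y, z, w].
In Python, from bench import read_state, get_image, camera_params, job_done gives the robot as it stands.
- The arm moves only by the tool drive_tool, never from a script. Its argument "moves" is a list that holds one entry, the list of rows, each a list of 7 numbers: the shift along the tool's x, y, z in m, then the turn, a rotation vector about the tool's x, y, z in rad, then the closure in counts, from 0 (fully open) to 255 (shut). A call has 1 to 8 rows; each row shifts and turns the commanded pose from where the row before left it, along the tool's axes as they then stand; what a row does not reach is not made up. A row lasts 1/12 s, in which the tool goes at most 41.7 mm and 7.16 degrees, less where a joint would pass 70% of its speed; a pose out of reach is approached as far as the arm can. A call is refused whole if a number of a shift passes 0.0417 or a number of a turn 0.125, either way. A call with a gripper value outside its range is refused whole. The fingers move at their own pace and stop on an object; the grip force is fixed at half the most. Time passes only in rows, so rows that do not move let the fingers close. It gives the time, the measured TCP pose, the force and the opening at its end, in the units of the state.
- read_state(): the state, without advancing time (a new reading comes with each control period).
- get_image(name): name is "scene" or "top" or "wrist"; returns the picture (480x640x3 uint8, blue, green, red); there is no depth.
- camera_params(name): a dict with "mtx" (3x3 intrinsics, pixels), "dist" ([k1, k2, p1, p2, k3] as OpenCV has them; the pictures are not rectified), "extrinsics" (4x4, takes a point from camera to world coordinates). Camera axes: x right, y up, looking along -z (the intrinsics and any distortion apply to the point x, -y, -z); pixel columns grow to the right and rows downward; lengths in mm; the calibration is good to about 2 mm. A picture is of the moment at which its call begins: read the wrist's pose just before it. camera_params takes no time and is no camera call; for the wrist camera it gives the pose at the moment of the call.
- job_done(): hands the job in, once; it reports no verdict.
The state is a dict: "clock": time; "joints": joint angles; "joint_vel": joint speeds; "joint_efforts": joint torques, N m; "position": TCP position; "ee_rot": TCP orientation; "contact_force": force on the tool from outside, world axes, zero at the start; "wrist_torque": the same for the moment, N m; "gripper_width": finger opening in mm.
Only numpy, scipy, OpenCV 4.12 (cv2) and the standard library are available. Lean on these libraries where they do the work, as an engineer would, in place of code of your own. Each camera call takes 0.05 s, during which the arm holds its last target. There are 200 camera calls.

### The job

The weld is done, so take the purge plug out of the pipe: take the T-handled puller from its stand, screw it clockwise into the tapped hole of the plug until its collar sits on the plug, and draw the plug straight up out of the pipe. Then stand the plug upright in the grey tray with the puller still screwed in it, setting it down gently on the tray floor before you let go. Leave the pipe offcut, the hex bolt and the welding square where they are.

Things in the scene. Friction and masses are not known exactly. Their poses are not given: they have to be found in the camera images.
- puller: Steel puller rod with a T-handle, 118 mm tall, about 0.32 kg, standing upright in the stand at the start. Origin: centre of its lower tip; z up along the rod, x along the T-bar (half a turn about z makes no difference). Up from the tip: a nose 8 mm wide at the tip, a coarse right-hand screw 30 mm across, a collar 44 mm across (30 to 36 mm up), a 16 mm shank, the T-bar (96 to 118 mm up).
- puller_bar (a point): Centre of the puller's T-bar, 107 mm above its tip. The bar is 100 mm long (along x), 14 mm thick (y) and 22 mm high.
- puller_collar (a point): Centre of the underside of the puller's collar, 30 mm above its tip; it meets plug_mouth when the puller is screwed home. The screw below it has two starts and a 24 mm lead; after seating it has 1 to 3 mm of axial play in the plug.
- plug: Aluminium purge plug, a disc 93 mm across and 40 mm thick, about 0.49 kg, too wide to grasp, sitting down in one of the two pipes. Origin: centre of its underside; z up, x along the two steel index ribs (20 x 10 mm, 5 mm high) on its top, either side of the hole. Three sprung rubber shoes on its side rub on the pipe: drawing it up takes 8 to 18 N, its weight included.
- plug_mouth (a point): Centre of the blind tapped hole (34 mm wide) in the plug's top face, 40 mm above its underside. With the T-bar in line with the ribs (within 15 degrees) the screw enters until the collar is 3 mm above the plug; then 80 to 90 degrees clockwise seen from above, lowering those 3 mm, seats it. At other angles it stops higher and needs more turn. Past 105 degrees the plug turns with it.
- piece: Weld piece that holds the plug: an upright pipe stub, 114 mm outside and 98 mm inside diameter, on a round flange 180 mm across and 10 mm thick, fixed to the table by two low clamps along its x axis (to 123 mm from the centre, 37 mm high). Origin: centre of the flange's underside. The plug rests on the flange's face inside, so its top is 50 mm above the table.
- pipe_rim (a point): Centre of the upper rim of the pipe that holds the plug, 85 mm above the table.
- open_piece: A second, equal weld piece whose pipe is empty; fixed. Origin at the centre of its underside.
- stand: Fixed steel stand for the puller: a bored block 64 mm in diameter on a round foot 100 mm across, 50 mm high in all, with an upright bore 37 mm wide in which the puller's screw hangs, the collar resting on top. Origin at the centre of its underside.
- tray: Grey sheet-steel tray, 150 x 150 mm outside, 40 mm high, walls and floor 3 mm thick, open at the top and empty; fixed. Origin at the centre of its underside, x and y along its sides.
- tray_floor (a point): Centre of the tray's inner floor, 3 mm above the table.
- offcut: Bystander: short pipe offcut, 48 mm wide, 45 mm high, standing. Origin under its centre.
- square: Bystander: grey triangular magnetic welding square, 110 mm legs, 16 mm high, lying. Origin under its middle.
- hex_bolt: Bystander: large hex bolt standing on its head, 65 mm high, 36 mm wide. Origin under its head.
Mind the look-alikes: they are no part of the job. Leave any red look-alike of the plug alone. What is shaped like the puller but purple or red is not meant.

How it is judged:
By the outcome, as a careful person would: the job done as asked, in the order asked, and still so for the second after the job is handed in, with the robot touching nothing.
It also fails if it takes over 54 s, if anything falls off the work surface, if the arm or the gripper's body presses on something with over 40 N, if the wrist force passes 120 N, or if a joint passes its speed limit or range.

## Working session

There is one attempt and no reset: what is moved stays moved. The work goes in short steps, Python scripts to look and compute and a tool call to move; the robot and the scene stay as the last step left them, time stands still between calls to the robot, and variables do not carry over. Pictures are saved under pics/ and viewed, on a budget of 10 in all, crops included, one or two more only if the job needs it, and the job is handed in when it is done.

Besides the shell and the picture viewer there is one more tool, called after "Request:" as a command line: name --argument value ..., lists and objects as JSON in quotes. drive_tool: Moves the arm, as the interface text tells. Its arguments: {"type":"object","properties":{"moves":{"type":"array"}},"required":["moves"]}

```bash
mkdir -p pics; python3 - <<'E'
from bench import *
import cv2
for n in("scene","top"):
    cv2.imwrite(f"pics/{n}0.png",get_image(n))
    p=camera_params(n);print(n,p)
print(read_state())
E
```

```text
scene {'mtx': array([[606.24642567,   0.        , 323.46536246],
       [  0.        , 606.24642567, 236.18719883],
       [  0.        ,   0.        ,   1.        ]]), 'dist': array([-0.21017845,  0.        ,  0.        ,  0.        ,  0.        ]), 'extrinsics': array([[-7.43441157e-01, -4.53636732e-01,  4.91435612e-01,
         1.19187443e+03],
       [ 6.68581655e-01, -4.85265407e-01,  5.63485630e-01,
         6.89661519e+02],
       [-1.71410775e-02,  7.47483244e-01,  6.64059473e-01,
         1.03888392e+03],
       [ 0.00000000e+00,  0.00000000e+00,  0.00000000e+00,
         1.00000000e+00]])}
top {'mtx': array([[505.6336078 ,   0.        , 321.82236066],
       [  0.        , 505.6336078 , 245.47474621],
       [  0.        ,   0.        ,   1.        ]]), 'dist': array([-0.06572747,  0.        ,  0.        ,  0.        ,  0.        ]), 'extrinsics': array([[-2.31261081e-02,  9.96164393e-01, -8.43900826e-02,
         3.80378533e+02],
       [-9.99730491e-01, -2.32150657e-02, -7.28332220e-05,
        -1.32039788e+02],
       [-2.03167518e-03,  8.43656544e-02,  9.96432792e-01,
         1.29488621e+03],
       [ 0.00000000e+00,  0.00000000e+00,  0.00000000e+00,
         1.00000000e+00]])}
{'clock': 0.1, 'joints': array([-1.01340315e+00,  3.85462565e-01,  6.77591376e-03, -4.13100267e-04,
       -1.19402220e+00, -2.58579308e-01]), 'joint_vel': array([-1.03751373e-03, -2.15724489e-03,  3.17113356e-03,  1.67455115e-05,
        1.38494355e-03,  8.36545597e-04]), 'joint_efforts': array([-3.71581309e-04, -3.93317735e+01,  1.88929904e+01,  4.19783056e+00,
       -2.55243751e-03,  9.47991595e-06]), 'position': array([ 183.84234935, -596.82152581,  238.34979196]), 'ee_rot': array([-1.48776299e-01,  9.88870397e-01,  9.53948815e-04, -2.03177604e-04]), 'contact_force': array([-0.61317806, -0.76676343, -0.36936699]), 'wrist_torque': array([0.05751835, 0.01765358, 0.02044529]), 'gripper_width': 85.20905816957854}
```

View pics/top0.png

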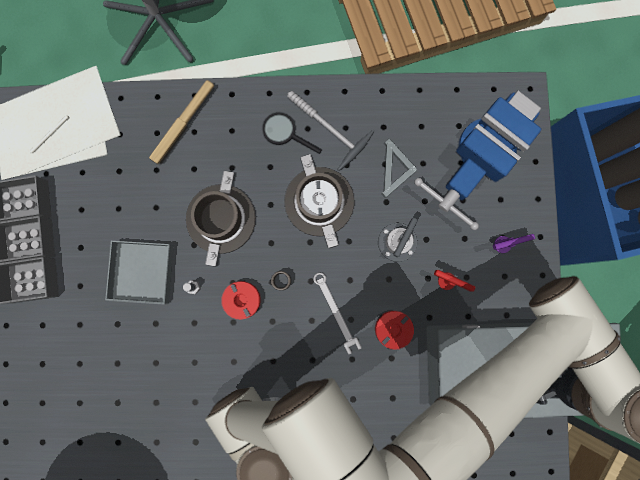

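View pics/scene0.png

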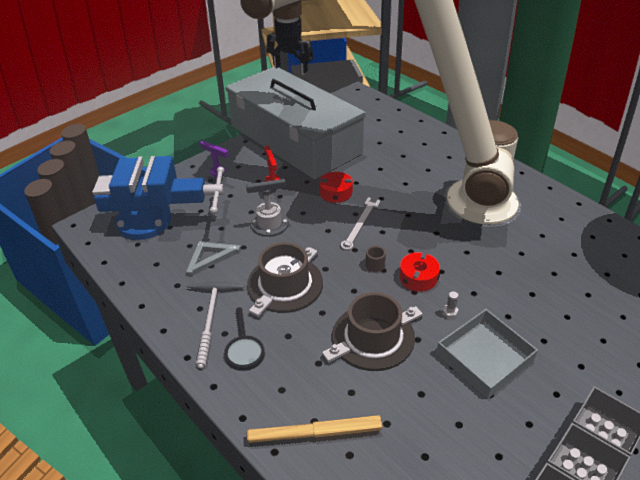

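The top view shows the puller in its stand at about (400,238), the plug in the pipe at (319,198), the open piece at (217,214) and the tray at (139,271). The bolt is at (191,287), the offcut at (282,280) and the square at (398,168). I'll zoom in for pixel accuracy.

```bash
cat > h.py <<'E'
import numpy as np,cv2
from bench import *
from scipy.spatial.transform import Rotation as R
def ray(n,uv,P=None):
    P=P or camera_params(n); q=cv2.undistortPoints(np.array(uv,float).reshape(-1,1,2),P["mtx"],P["dist"]).reshape(-1,2)
    E=P["extrinsics"]; d=np.c_[q[:,0],-q[:,1],-np.ones(len(q))]@E[:3,:3].T
    return E[:3,3],d
def onz(n,uv,z,P=None):
    o,d=ray(n,uv,P); z=np.broadcast_to(z,len(d)); return o+d*((z-o[2])/d[:,2])[:,None]
def proj(n,X,P=None):
    P=P or camera_params(n);E=P["extrinsics"]; c=(np.array(X,float).reshape(-1,3)-E[:3,3])@E[:3,:3]
    return cv2.projectPoints(c*[1,-1,-1],np.zeros(3),np.zeros(3),P["mtx"],P["dist"])[0].reshape(-1,2)
E
python3 - <<'E'
import cv2,numpy as np
t=cv2.imread("pics/top0.png");s=cv2.imread("pics/scene0.png")
def c(i,x,y,w,h): return cv2.resize(i[y:y+h,x:x+w],(400,300),interpolation=cv2.INTER_CUBIC)
cv2.imwrite("pics/z1.png",np.vstack([np.hstack([c(t,360,200,80,60),c(t,280,168,80,60)]),np.hstack([c(s,225,175,80,60),c(t,90,225,100,75)])]))
E
```

```text
(no output)
```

View pics/z1.png

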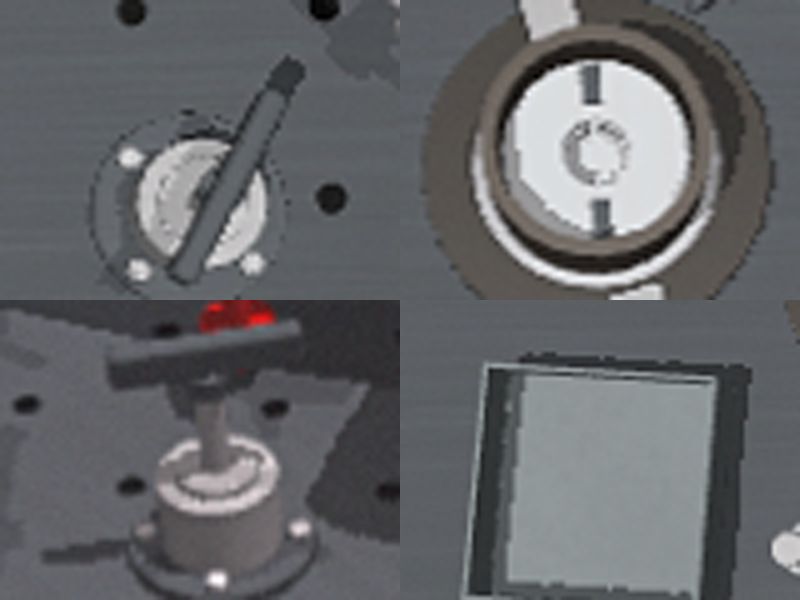

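The zoom shows the T-bar running from top px (397,255) to (418,214), ribs at (318,185) and (320.2,211.4), and the tapped hole at (319.3,198.5).

```bash
python3 - <<'E'
from h import *
np.set_printoptions(precision=1,suppress=True)
b=onz("top",[[396.8,254.8],[418.2,214.4]],138);print("bar",b,b.mean(0),np.linalg.norm(b[1]-b[0]),np.degrees(np.arctan2(*(b[1]-b[0])[1::-1])))
sb=onz("scene",[[225+115/5,175+66/5],[225+300/5,175+32/5]],129);print("bar scene",sb,sb.mean(0),np.linalg.norm(sb[1]-sb[0]),np.degrees(np.arctan2(*(sb[1]-sb[0])[1::-1])))
print("stand top",onz("top",[[360+203/5,200+203/5]],50), onz("scene",[[225+218/5,175+175/5]],50))
r=onz("top",[[318,185],[320.2,211.4]],55);print("ribs",r,r.mean(0),np.degrees(np.arctan2(*(r[1]-r[0])[1::-1])))
print("mouth",onz("top",[[319.3,198.5]],50),"rim",onz("top",[[320.4,196]],85))
t=onz("top",[[111.2,241.2],[169.5,244.5],[167,303],[106,300]],40);print("tray",t,t.mean(0))
print("piece flange",onz("top",[[319.5,202.2]],10))
P=camera_params("wrist");print(P);s=read_state();print(R.from_quat(s["ee_rot"]).as_matrix())
E
```

```text
bar [[ 452.9 -303.5  138. ]
 [ 545.3 -356.5  138. ]] [ 499.1 -330.   138. ] 106.5473471447342 -29.843712418419376
bar scene [[ 535.6 -345.9  129. ]
 [ 450.1 -303.9  129. ]] [ 492.9 -324.9  129. ] 95.24239151754956 153.8370067580501
stand top [[ 493.4 -327.2   50. ]] [[ 495.7 -322.7   50. ]]
ribs [[ 636.6 -125.9   55. ]
 [ 570.1 -129.9   55. ]] [ 603.4 -127.9   55. ] -176.59173309316125
mouth [[ 603.4 -128.4   50. ]] rim [[ 603.2 -131.3   85. ]]
tray [[509.9 399.3  40. ]
 [498.  249.9  40. ]
 [352.1 256.2  40. ]
 [362.3 411.2  40. ]] [430.6 329.1  40. ]
piece flange [[ 600.9 -128.6   10. ]]
{'mtx': array([[420.5,   0. , 321. ],
       [  0. , 420.5, 235.4],
       [  0. ,   0. ,   1. ]]), 'dist': array([0., 0., 0., 0., 0.]), 'extrinsics': array([[  -0.3,   -0.9,   -0.3,  102.1],
       [   1. ,   -0.3,   -0.1, -622. ],
       [   0. ,   -0.3,    0.9,  373. ],
       [   0. ,    0. ,    0. ,    1. ]])}
[[-1.  -0.3 -0. ]
 [-0.3  1.   0. ]
 [ 0.   0.  -1. ]]
```

Request:
drive_tool --moves '[[[-0.0314, 0.0139, 0, 0, 0, 0, 0], [-0.0314, 0.0139, 0, 0, 0, 0, 0], [-0.0314, 0.0139, 0, 0, 0, 0, 0], [-0.0314, 0.0139, 0, 0, 0, 0, 0], [-0.0314, 0.0139, 0, 0, 0, 0, 0], [-0.0314, 0.0139, 0, 0, 0, 0, 0], [-0.0314, 0.0139, 0, 0, 0, 0, 0], [-0.0314, 0.0139, 0, 0, 0, 0, 0]]]'

```text
clock: 0.77
position: [392.2, -415.6, 238.9]
ee_rot: [-0.149, 0.989, 0.0, -0.0]
contact_force: [0.1, -0.1, -0.9]
gripper_width: 85.5
```

Request:
drive_tool --moves '[[[-0.0314, 0.0139, 0, 0, 0, 0.1, 0], [0, 0, 0, 0, 0, 0.1, 0], [0, 0, 0, 0, 0, 0.1, 0], [0, 0, 0, 0, 0, 0.1, 0], [0, 0, 0, 0, 0, 0.1, 0], [0, 0, 0, 0, 0, 0.1, 0], [0, 0, 0, 0, 0, 0.1, 0], [0, 0, 0, 0, 0, 0.12, 0]]]'

```text
clock: 1.43
position: [417.0, -394.3, 238.7]
ee_rot: [0.26, 0.966, 0.0, -0.001]
contact_force: [-0.0, -0.2, 0.6]
gripper_width: 85.2
```

```bash
cat >> h.py <<'E'
def snap(f):
    P=camera_params("wrist"); im=get_image("wrist"); cv2.imwrite(f"pics/{f}.png",im); np.save(f"pics/{f}.npy",P,allow_pickle=True); return im,P
def go(target,yaw=None):
    s=read_state(); M=R.from_quat(s["ee_rot"]).as_matrix(); p=s["position"]
    y=np.degrees(np.arctan2(M[1,1],M[0,1])); d=M.T@(np.array(target)-p)
    print("t",s["clock"],"p",p.round(1),"yaw",y.round(1),"zax",M[:,2].round(4),"shift mm",d.round(1),"turnz",None if yaw is None else np.radians((y-yaw+180)%360-180).round(3),"F",s["contact_force"].round(1),"T",s["wrist_torque"].round(2),"w",s["gripper_width"].round(1))
E
python3 - <<'E'
from h import *
go([495,-327,238],60); snap("w1")
E
```

```text
Traceback (most recent call last):
  File "h.py", line 18, in go
    print("t",s["clock"],"p",p.round(1),"yaw",y.round(1),"zax",M[:,2].round(4),"shift mm",d.round(1),"turnz",None if yaw is None else np.radians((y-yaw+180)%360-180).round(3),"F",s["contact_force"].round(1),"T",s["wrist_torque"].round(2),"w",s["gripper_width"].round(1))
                                                                                                                                                                                                                                                  ^^^^^^^^^^^^^^^^^^^^^^^^
AttributeError: 'float' object has no attribute 'round'
```

```bash
sed -i 's/s\["gripper_width"\].round(1)/round(float(s["gripper_width"]),1)/' h.py
python3 - <<'E'
from h import *
go([495,-327,238],60)
E
```

```text
t 1.4333 p [ 417.  -394.3  238.7] yaw 59.8 zax [-1.e-03  8.e-04 -1.e+00] shift mm [-33.6  97.4   0.7] turnz -0.003 F [-0.  -0.2  0.6] T [0.03 0.02 0.01] w 85.2
```

Request:
drive_tool --moves '[[[-0.007, 0.0195, 0, 0, 0, 0, 0], [-0.007, 0.0195, 0, 0, 0, 0, 0], [-0.007, 0.0195, 0, 0, 0, 0, 0], [-0.007, 0.0195, 0, 0, 0, 0, 0], [-0.006, 0.0195, 0, 0, 0, 0, 0], [0, 0, 0, 0, 0, 0, 0]]]'

```text
clock: 1.93
position: [497.2, -325.0, 238.6]
ee_rot: [0.256, 0.967, 0.0, -0.0]
contact_force: [0.8, 0.4, -0.4]
gripper_width: 85.5
```

```bash
python3 - <<'E'
from h import *
go([495,-327,238],60); snap("w1")
E
```

```text
t 1.9333 p [ 497.2 -325.   238.6] yaw 60.3 zax [-2.e-04  6.e-04 -1.e+00] shift mm [ 0.9 -2.9  0.6] turnz 0.005 F [ 0.8  0.4 -0.4] T [-0.04  0.04 -0.02] w 85.5
```

View pics/w1.png

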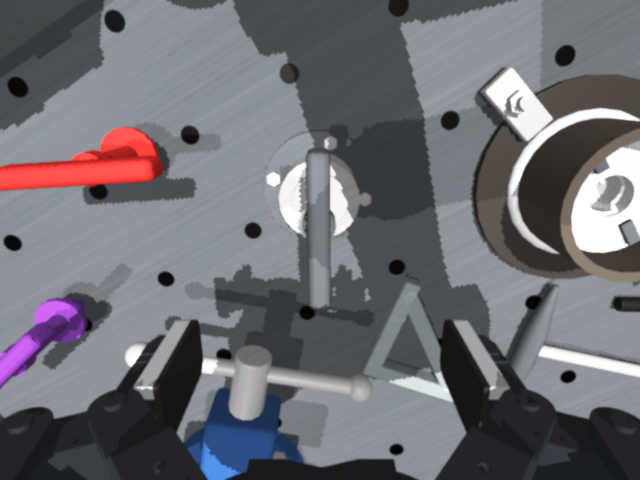

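The wrist view shows the T-bar dead vertical in the image, from about (319,150) to (319,305). The stand is at (318,197), with the red and purple look-alikes off to the left.

```bash
python3 - <<'E'
from h import *
P=np.load("pics/w1.npy",allow_pickle=True).item(); im=cv2.imread("pics/w1.png")
for r in (170,200,230,260,290): print(r, ''.join('%4d'%v for v in im[r,300:340].mean(1)))
b=onz("wrist",[[319,150],[318.5,305]],138,P);print(b,b.mean(0),np.linalg.norm(b[1]-b[0]),np.degrees(np.arctan2(*(b[1]-b[0])[1::-1])))
print(np.round(P["extrinsics"],3), onz("wrist",[[318,197]],50,P))
print(im[140:165,319].mean(1),im[295:312,319].mean(1))
E
```

```text
170  254 244 223 212 203 166 113 101 114 124 137 146 155 159 160 158 159 158 158 156 155 154 154 153 147 141 134 125 116 140 207 238 237 220 172 133 127 126 126 128
200  202 151 134 131 132 137 119  98 104 117 129 139 150 155 156 148 134 126 126 126 125 125 126 126 123 119 115 109 101 127 208 242 247 247 247 247 247 247 247 247
230  199 189 167 133  99  69  59  64  79  91 100 105 115 120 123 124 126 126 128 128 127 127 127 127 124 121 115 109 101  97 113 131 129 128 150 206 238 246 246 246
260   86  80  78  78  79  78  77  74  80  99 115 124 134 144 151 151 150 142 133 127 125 126 125 125 125 122 117 112 104  98 120 144 153 151 151 153 153 152 152 149
290   79  79  80  81  80  81  81  78  78  88 107 119 129 137 145 149 150 149 149 149 150 150 149 151 148 142 137 132 121 101  82  83 109 131 130 109  85  78  78  79
[[ 449.89704302 -299.55621553  138.        ]
 [ 533.14951607 -347.71873382  138.        ]] [ 491.52327955 -323.63747468  138.        ] 96.18005217142264 -30.049877822983564
[[ 4.97000e-01 -8.20000e-01 -2.85000e-01  4.22873e+02]
 [ 8.68000e-01  4.69000e-01  1.62000e-01 -2.82964e+02]
 [ 1.00000e-03 -3.28000e-01  9.45000e-01  3.73225e+02]
 [ 0.00000e+00  0.00000e+00  0.00000e+00  1.00000e+00]] [[ 491.33677132 -324.66246879   50.        ]]
[ 89.66666667  87.33333333  87.          88.          87.33333333
  89.33333333  87.          83.33333333  73.66666667  71.33333333
  74.33333333  81.          95.66666667 114.         132.
 139.33333333 144.         148.33333333 151.66666667 154.66666667
 157.33333333 156.33333333 155.         155.66666667 155.33333333] [148.         148.         149.66666667 149.33333333 149.
 148.66666667 147.66666667 147.66666667 148.66666667 148.66666667
 147.         142.33333333 123.66666667  87.66666667  66.
  58.66666667  59.33333333]
```

Request:
drive_tool --moves '[[[0.0045, -0.002, 0.0145, 0, 0, 0, 0], [0, 0, 0.0145, 0, 0, 0, 0], [0, 0, 0.0145, 0, 0, 0, 0], [0, 0, 0.0145, 0, 0, 0, 0], [0, 0, 0.0145, 0, 0, 0, 0], [0, 0, 0.0145, 0, 0, 0, 0], [0, 0, 0.0145, 0, 0, 0, 0], [0, 0, 0.012, 0, 0, 0, 0]]]'

```text
clock: 2.65
position: [489.1, -326.8, 124.5]
ee_rot: [0.258, 0.966, 0.0, -0.001]
contact_force: [-0.4, -0.1, -0.6]
gripper_width: 85.4
```

Request:
drive_tool --moves '[[[0, 0, 0, 0, 0, 0, 0], [0, 0, 0, 0, 0, 0, 0]]]'

```text
clock: 2.82
position: [489.4, -326.8, 125.3]
ee_rot: [0.258, 0.966, -0.0, -0.001]
contact_force: [-0.0, 0.3, 1.2]
gripper_width: 85.3
```

```bash
python3 - <<'E'
from h import *
go([492.3,-324.5,123],60)
E
```

```text
t 2.8167 p [ 489.4 -326.8  125.3] yaw 60.1 zax [-2.e-03  5.e-04 -1.e+00] shift mm [-1.3  3.4  2.3] turnz 0.002 F [-0.   0.3  1.2] T [-0.   -0.01  0.06] w 85.3
```

Request:
drive_tool --moves '[[[-0.001, 0.003, 0.002, 0, 0, 0, 0], [0, 0, 0, 0, 0, 0, 0], [0, 0, 0, 0, 0, 0, 0]]]'

```text
clock: 3.07
position: [493.2, -324.4, 124.6]
ee_rot: [0.258, 0.966, -0.0, 0.001]
contact_force: [0.8, -0.1, 0.4]
gripper_width: 85.2
```

```bash
python3 - <<'E'
from h import *
go([492.3,-324.5,123],60); snap("w2")
E
```

```text
t 3.0667 p [ 493.2 -324.4  124.6] yaw 60.1 zax [ 1.4e-03 -5.0e-04 -1.0e+00] shift mm [ 0.7 -0.5  1.6] turnz 0.003 F [ 0.8 -0.1  0.4] T [ 0.    0.1  -0.01] w 85.2
```

View pics/w2.png

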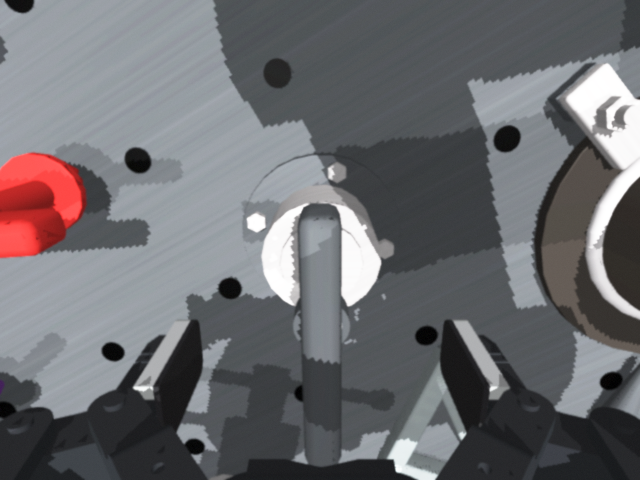

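The bar is centred between the fingers (bar x≈321, fingers ≈160 and 480), so I'm closing on it.

Request:
drive_tool --moves '[[[0, 0, 0.001, 0, 0, 0, 255], [0, 0, 0, 0, 0, 0, 255], [0, 0, 0, 0, 0, 0, 255], [0, 0, 0, 0, 0, 0, 255], [0, 0, 0, 0, 0, 0, 255], [0, 0, 0, 0, 0, 0, 255], [0, 0, 0, 0, 0, 0, 255], [0, 0, 0, 0, 0, 0, 255]]]'

```text
clock: 3.78
position: [492.9, -324.3, 123.0]
ee_rot: [0.258, 0.966, -0.0, 0.0]
contact_force: [0.2, 0.9, 0.5]
gripper_width: 13.0
```

Request:
drive_tool --moves '[[[0, 0, 0, 0, 0, 0, 255], [0, 0, 0, 0, 0, 0, 255], [0, 0, 0, 0, 0, 0, 255]]]'

```text
clock: 4.03
position: [492.9, -324.3, 123.0]
ee_rot: [0.258, 0.966, -0.0, 0.0]
contact_force: [0.4, 0.8, 1.8]
gripper_width: 12.7
```

```bash
python3 - <<'E'
from h import *
go([492.3,-324.5,123],60)
E
```

```text
t 4.0333 p [ 492.9 -324.3  123. ] yaw 60.1 zax [ 4.e-04 -2.e-04 -1.e+00] shift mm [ 0.5 -0.5 -0. ] turnz 0.002 F [0.4 0.8 1.8] T [ 0.13 -0.04 -0.04] w 12.7
```

Request:
drive_tool --moves '[[[0, 0, -0.004, 0, 0, 0, 255], [0, 0, -0.014, 0, 0, 0, 255], [0, 0, -0.014, 0, 0, 0, 255], [0, 0, -0.014, 0, 0, 0, 255], [0, 0, -0.014, 0, 0, 0, 255], [0, 0, -0.014, 0, 0, 0, 255], [0, 0, -0.014, 0, 0, 0, 255], [0, 0, -0.014, 0, 0, 0, 255]]]'

```text
clock: 4.7
position: [491.9, -323.9, 224.4]
ee_rot: [0.258, 0.966, 0.0, -0.001]
contact_force: [-0.6, -0.6, -3.5]
gripper_width: 12.7
```

```bash
python3 - <<'E'
from h import *
go([603.3,-128.5,224],93.4)
E
```

```text
t 4.7 p [ 491.9 -323.9  224.4] yaw 60.1 zax [-0.0022  0.0015 -1.    ] shift mm [  0.8 224.9   0.5] turnz -0.581 F [-0.6 -0.6 -3.5] T [-0.07  0.01  0.03] w 12.7
```

Request:
drive_tool --moves '[[[0, 0.016, 0, 0, 0, 0, 255], [0, 0.027, 0, 0, 0, 0, 255], [0, 0.028, 0, 0, 0, 0, 255], [0, 0.028, 0, 0, 0, 0, 255], [0, 0.028, 0, 0, 0, 0, 255], [0, 0.028, 0, 0, 0, 0, 255], [0, 0.028, 0, 0, 0, 0, 255], [0, 0.027, 0, 0, 0, 0, 255]]]'

```text
clock: 5.37
position: [597.0, -140.7, 223.7]
ee_rot: [0.258, 0.966, 0.0, -0.001]
contact_force: [0.8, -0.1, -3.6]
gripper_width: 13.1
```

Request:
drive_tool --moves '[[[0, 0.014, 0, 0, 0, 0, 255], [0, 0, 0, 0, 0, -0.1, 255], [0, 0, 0, 0, 0, -0.1, 255], [0, 0, 0, 0, 0, -0.1, 255], [0, 0, 0, 0, 0, -0.1, 255], [0, 0, 0, 0, 0, -0.1, 255], [0, 0, 0, 0, 0, -0.081, 255], [0, 0, 0, 0, 0, 0, 255]]]'

```text
clock: 6.03
position: [603.5, -130.3, 224.0]
ee_rot: [-0.03, 1.0, 0.0, -0.001]
contact_force: [0.6, 0.4, -3.8]
gripper_width: 12.6
```

```bash
python3 - <<'E'
from h import *
go([603.3,-128.5,224],93.4);snap("w3");cv2.imwrite("pics/s3.png",get_image("scene"));cv2.imwrite("pics/t3.png",get_image("top"))
E
```

```text
t 6.0333 p [ 603.5 -130.3  224. ] yaw 93.5 zax [-2.2e-03  4.0e-04 -1.0e+00] shift mm [ 0.1  1.8 -0. ] turnz 0.001 F [ 0.6  0.4 -3.8] T [ 0.03  0.02 -0.02] w 12.6
```

View pics/w3.png

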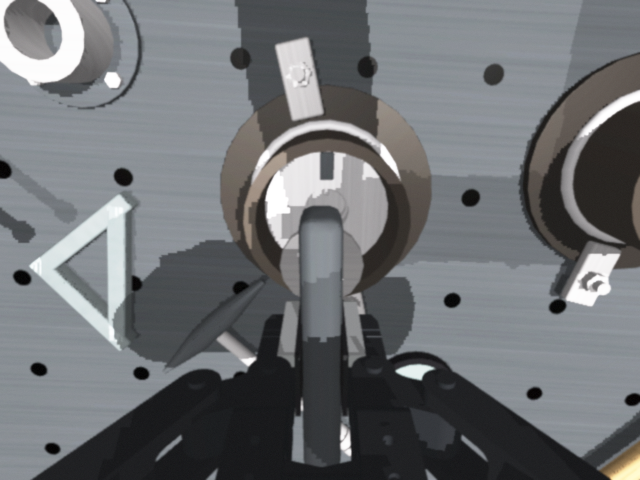

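The wrist view shows the held bar with its near end at (321,208). The pipe rim spans x≈243–411 near row 215, and the near rib is at (327,165).

```bash
python3 - <<'E'
from h import *
np.set_printoptions(precision=1,suppress=True)
P=np.load("pics/w3.npy",allow_pickle=True).item(); im=cv2.imread("pics/w3.png")
print("bar end",onz("wrist",[[321,205]],239,P),onz("wrist",[[320.5,209]],239,P), "TCP",read_state()["position"])
w=onz("wrist",[[243,215],[411,215],[326,137],[327,152],[327,178]],[85,85,85,55,55],P);print(w)
m=(im.min(2)>110)&(im.max(2).astype(int)-im.min(2)<25)
hs=cv2.cvtColor(im,cv2.COLOR_BGR2HSV)
# plug disc bright region edges on rows
for r in (170,180,190,200,210,220,230):
    row=im[r].astype(int); print(r,''.join('%4d'%v for v in row[236:272:2].mean(1)),' | ',''.join('%4d'%v for v in row[382:418:2].mean(1)))
print(''.join('%4d'%v for v in im[110:160:2,327].mean(1)))
E
```

```text
bar end [[ 550.2 -133.4  239. ]] [[ 551.5 -133.5  239. ]] TCP [ 603.9 -130.2  224.3]
[[ 601.3 -183.1   85. ]
 [ 594.6  -69.7   85. ]
 [ 546.4 -130.3   85. ]
 [ 559.9 -128.4   55. ]
 [ 578.6 -127.2   55. ]]
170  104 106 107 107 106 107 106 107  97 140 202 220 194 152 152 155 155 155  |    78  80  79  79  79 134 246 249 141  92  94  93 101 110  97 103 112 112
180  104 102 104 103  97  88  65  75 166 178 152 151 150 152 151 149 112  61  |    50  42  64  76  76  77  76  76  87 122  87  85  86  87  86  85  86  85
190  102  97  64  59  57  59  85 140 146 147 146 147 145 108  52  84 248 255  |   163 142  55  37  38  46  50  49  49  50  49  53  77  84  81  82  82  82
200   94  63  57  57  62 121 144 144 144 142 136  76  41  37  83 242 254 255  |   162 162 133  47  37  38  39  48  47  50  50  48  52  68  80  79  81  80
210   61  56  56  59 115 141 114  81  79  78  54  38  38  37  62 157 254 255  |   162 160 145  58  39  37  38  36  44  49  50  48  49  50  69  78  76  78
220   86  59  55  71 132 138 111  80  77  74  42  37  36  37  41  94 203 230  |   163 156  94  39  36  36  37  37  41  49  49  49  49  49  61  76  77  76
230   92  69  59  54 104 139 140 133  86  76  57  38  37  37  36  38  49 143  |   127  45  38  38  39  35  37  38  46  48  49  48  49  50  70  75  77  74
  70  71  70  69  77 149 206 229 232 190  68  43  41  42  62  92  89  89  89  90 101  97  85  86  84
```

```bash
python3 - <<'E'
import cv2,numpy as np
t=cv2.imread("pics/t3.png");s=cv2.imread("pics/s3.png")
def c(i,x,y,w,h): return cv2.resize(i[y:y+h,x:x+w],(400,500),interpolation=cv2.INTER_CUBIC)
cv2.imwrite("pics/z3.png",np.hstack([c(t,275,145,88,110),c(s,240,180,100,125)]))
E
```

```text
(no output)
```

View pics/z3.png

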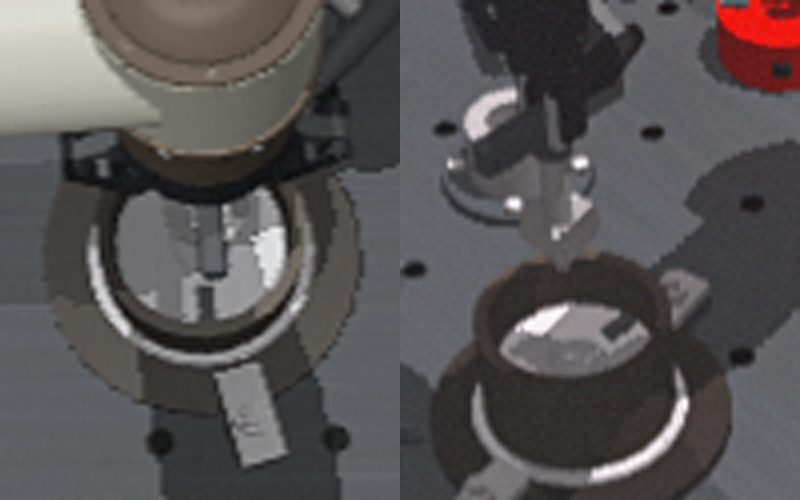

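The scene crop shows the puller hanging upright with its nose at scene px (280.8,247.5), above and behind the pipe. The rim there spans crop x 475–668.

```bash
python3 - <<'E'
from h import *
np.set_printoptions(precision=1,suppress=True)
f=lambda L:[[240+(u-400)/4,180+v/4] for u,v in L]
print("tip",onz("scene",f([[563,270]]),121))
def circ(p):
    A=np.c_[2*p[:,:2],np.ones(len(p))]; s=np.linalg.lstsq(A,(p[:,:2]**2).sum(1),rcond=None)[0]; return s[:2],np.sqrt(s[2]+s[0]**2+s[1]**2)
print("rim",circ(onz("scene",f([[475,312],[668,312],[572,250],[565,377]]),85)))
g=lambda L:[[275+u*.22,145+v*.22] for u,v in L]
print("bar far end top",onz("top",g([[216,278]]),238),"rib",onz("top",g([[206,290],[206,320]]),55))
print("proj tip cand",(proj("scene",[[601,-130,121],[603.5,-130,121],[603.5,-128,50]])))
E
```

```text
tip [[ 608.  -126.2  121. ]]
rim (array([ 603.7, -127.6]), np.float64(53.933853053012434))
bar far end top [[ 553.2 -135.4  238. ]] rib [[ 576.6 -130.3   55. ]
 [ 560.1 -130.    55. ]]
proj tip cand [[282.1 245.2]
 [281.2 245.7]
 [283.7 268.7]]
```

Request:
drive_tool --moves '[[[-0.0008, 0.0032, 0.005, 0, 0, 0, 255], [0, 0, 0.009, 0, 0, 0, 255], [0, 0, 0.009, 0, 0, 0, 255], [0, 0, 0.009, 0, 0, 0, 255], [0, 0, 0.009, 0, 0, 0, 255], [0, 0, 0.009, 0, 0, 0, 255], [0, 0, 0.009, 0, 0, 0, 255], [0, 0, 0.003, 0, 0, 0, 255]]]'

```text
clock: 6.85
position: [603.9, -126.7, 160.5]
ee_rot: [-0.03, 1.0, 0.0, -0.002]
contact_force: [-0.9, 0.0, -4.1]
gripper_width: 12.9
```

```bash
python3 - <<'E'
from h import *
go([604.5,-127,126],93.4);snap("w4");cv2.imwrite("pics/s4.png",get_image("scene")[180:305,240:340])
cv2.imwrite("pics/s4.png",cv2.resize(cv2.imread("pics/s4.png"),(640,800)[:2],interpolation=cv2.INTER_CUBIC)[200:700])
E
```

```text
t 6.85 p [ 603.9 -126.7  160.5] yaw 93.4 zax [-3.5e-03  3.0e-04 -1.0e+00] shift mm [-0.7 -0.3 34.5] turnz 0.0 F [-0.9  0.  -4.1] T [-0.05  0.12  0.03] w 12.9
```

View pics/s4.png

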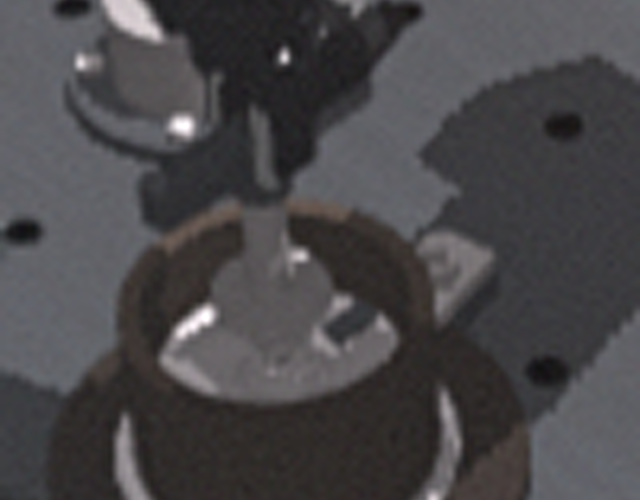

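The nose sits over the middle of the disc: nose x≈278 against disc x 160–400. I'll descend in small steps and watch the force.

Request:
drive_tool --moves '[[[0, 0, 0.0025, 0, 0, 0, 255], [0, 0, 0.0025, 0, 0, 0, 255], [0, 0, 0.0025, 0, 0, 0, 255], [0, 0, 0.0025, 0, 0, 0, 255]]]'

```text
clock: 7.28
position: [605.0, -126.8, 153.0]
ee_rot: [-0.03, 1.0, 0.0, 0.0]
contact_force: [0.3, -1.0, -2.6]
gripper_width: 13.0
```

Request:
drive_tool --moves '[[[0, 0, 0.002, 0, 0, 0, 255], [0, 0, 0.002, 0, 0, 0, 255], [0, 0, 0.002, 0, 0, 0, 255]]]'

```text
clock: 7.53
position: [604.9, -126.8, 146.7]
ee_rot: [-0.03, 1.0, -0.0, 0.0]
contact_force: [0.3, 0.0, -3.1]
gripper_width: 13.0
```

Request:
drive_tool --moves '[[[0, 0, 0.002, 0, 0, 0, 255], [0, 0, 0.002, 0, 0, 0, 255], [0, 0, 0.002, 0, 0, 0, 255]]]'

```text
clock: 7.78
position: [604.9, -126.8, 140.6]
ee_rot: [-0.03, 1.0, -0.0, 0.0]
contact_force: [-0.4, -1.0, -3.4]
gripper_width: 12.8
```

Request:
drive_tool --moves '[[[0, 0, 0.002, 0, 0, 0, 255], [0, 0, 0.002, 0, 0, 0, 255]]]'

```text
clock: 7.95
position: [604.9, -126.8, 136.6]
ee_rot: [-0.03, 1.0, -0.0, 0.0]
contact_force: [0.2, 0.1, -3.3]
gripper_width: 13.3
```

Request:
drive_tool --moves '[[[0, 0, 0.002, 0, 0, 0, 255], [0, 0, 0.002, 0, 0, 0, 255]]]'

```text
clock: 8.12
position: [604.6, -126.8, 132.6]
ee_rot: [-0.03, 1.0, -0.0, -0.0]
contact_force: [-0.4, -0.1, -2.8]
gripper_width: 13.0
```

Request:
drive_tool --moves '[[[0, 0, 0.0015, 0, 0, 0, 255], [0, 0, 0.0015, 0, 0, 0, 255]]]'

```text
clock: 8.28
position: [604.7, -126.8, 129.6]
ee_rot: [-0.03, 1.0, -0.0, -0.0]
contact_force: [-0.1, -1.0, -3.0]
gripper_width: 13.3
```

Expected thread stop is near z≈126, so I'll use 1 mm steps now.

Request:
drive_tool --moves '[[[0, 0, 0.001, 0, 0, 0, 255], [0, 0, 0.001, 0, 0, 0, 255]]]'

```text
clock: 8.45
position: [604.7, -126.8, 127.7]
ee_rot: [-0.03, 1.0, -0.0, -0.0]
contact_force: [-0.3, -0.2, -2.4]
gripper_width: 13.2
```

Request:
drive_tool --moves '[[[0, 0, 0.001, 0, 0, 0, 255], [0, 0, 0, 0, 0, 0, 255]]]'

```text
clock: 8.62
position: [604.6, -126.8, 126.5]
ee_rot: [-0.03, 1.0, 0.0, -0.0]
contact_force: [-0.1, -0.2, -4.2]
gripper_width: 12.9
```

Request:
drive_tool --moves '[[[0, 0, 0.001, 0, 0, 0, 255], [0, 0, 0, 0, 0, 0, 255]]]'

```text
clock: 8.78
position: [604.8, -126.8, 125.8]
ee_rot: [-0.03, 1.0, -0.0, -0.0]
contact_force: [-0.9, 0.4, -2.8]
gripper_width: 12.6
```

Request:
drive_tool --moves '[[[0, 0, 0.001, 0, 0, 0, 255], [0, 0, 0, 0, 0, 0, 255]]]'

```text
clock: 8.95
position: [605.0, -126.9, 125.6]
ee_rot: [-0.03, 1.0, -0.0, 0.0]
contact_force: [-2.0, 0.3, 2.8]
gripper_width: 12.7
```

```bash
python3 - <<'E'
from h import *
go([604.5,-127,123],93.4)
E
```

```text
t 8.95 p [ 605.  -126.9  125.6] yaw 93.4 zax [ 4.e-04 -3.e-04 -1.e+00] shift mm [ 0.5 -0.1  2.6] turnz 0.001 F [-2.   0.3  2.8] T [ 0.1   0.83 -0.03] w 12.7
```

The stop is at z≈125.7, as predicted for collar 3 mm above the plug, with about 6 N contact. Now turning clockwise.

Request:
drive_tool --moves '[[[0, 0, 0.0002, 0, 0, 0.1, 255], [0, 0, 0.0002, 0, 0, 0.1, 255], [0, 0, 0.0002, 0, 0, 0.1, 255], [0, 0, 0.0002, 0, 0, 0.1, 255]]]'

```text
clock: 9.28
position: [605.0, -126.6, 124.2]
ee_rot: [0.172, 0.985, 0.0, 0.0]
contact_force: [-1.6, 1.5, -1.3]
gripper_width: 12.4
```

```bash
python3 - <<'E'
from h import *
go([604.5,-127,123],8.4)
E
```

```text
t 9.2833 p [ 605.  -126.6  124.2] yaw 70.2 zax [ 5.e-04  3.e-04 -1.e+00] shift mm [ 0.3 -0.6  1.2] turnz 1.079 F [-1.6  1.5 -1.3] T [ 0.31  0.51 -0.02] w 12.4
```

Request:
drive_tool --moves '[[[0, 0, 0.0002, 0, 0, 0.1, 255], [0, 0, 0.0002, 0, 0, 0.1, 255], [0, 0, 0.0002, 0, 0, 0.1, 255], [0, 0, 0.0002, 0, 0, 0.1, 255], [0, 0, 0.0002, 0, 0, 0.1, 255]]]'

```text
clock: 9.7
position: [605.4, -126.2, 123.1]
ee_rot: [0.41, 0.912, 0.001, 0.001]
contact_force: [-0.7, 2.7, -0.4]
gripper_width: 12.6
```

Request:
drive_tool --moves '[[[0, 0, 0.0002, 0, 0, 0.1, 255], [0, 0, 0.0002, 0, 0, 0.1, 255], [0, 0, 0.0001, 0, 0, 0.1, 255], [0, 0, 0.0001, 0, 0, 0.1, 255]]]'

```text
clock: 10.03
position: [605.9, -126.0, 123.1]
ee_rot: [0.583, 0.813, 0.001, 0.001]
contact_force: [-1.4, 3.0, 1.0]
gripper_width: 13.1
```

```bash
python3 - <<'E'
from h import *
go([604.5,-127,122.7],6.4)
E
```

```text
t 10.0333 p [ 605.9 -126.   123.1] yaw 18.7 zax [ 0.0029  0.001  -1.    ] shift mm [-0.5 -1.7  0.4] turnz 0.215 F [-1.4  3.   1. ] T [1.08 0.25 0.05] w 13.1
```

Request:
drive_tool --moves '[[[0, 0, 0.0003, 0, 0, 0.09, 255], [0, 0, 0.0002, 0, 0, 0.09, 255], [0, 0, 0, 0, 0, 0.07, 255], [0, 0, 0, 0, 0, 0, 255]]]'

```text
clock: 10.37
position: [606.7, -128.4, 123.5]
ee_rot: [0.676, 0.737, 0.005, -0.002]
contact_force: [-1.1, 7.7, 5.3]
gripper_width: 13.0
```

```bash
python3 - <<'E'
from h import *
go([604.5,-127,122.7],4.4); snap("w5")
E
```

```text
t 10.3667 p [ 606.7 -128.4  123.5] yaw 5.0 zax [ 0.0045  0.0096 -0.9999] shift mm [ 1.5 -2.1  0.8] turnz 0.01 F [-1.1  7.7  5.3] T [2.56 0.56 0.08] w 13.0
```

View pics/w5.png

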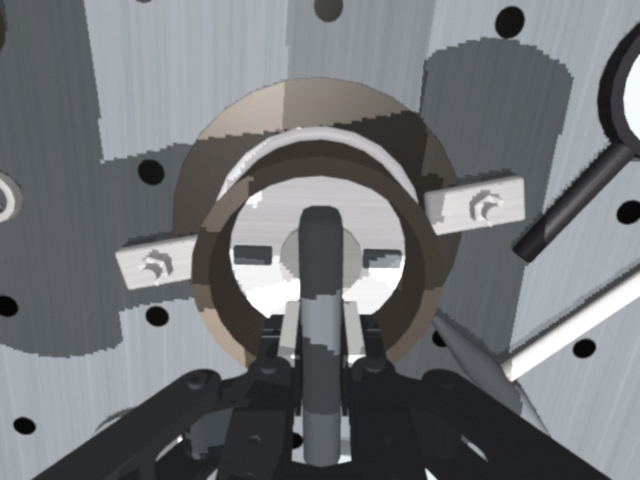

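The ribs at (253,255) and (381,258) are square to the bar, and the collar sits on the plug with about 8 N pressing. Drawing up slowly.

Request:
drive_tool --moves '[[[0, 0, -0.002, 0, 0, 0, 255], [0, 0, -0.002, 0, 0, 0, 255], [0, 0, -0.002, 0, 0, 0, 255], [0, 0, -0.002, 0, 0, 0, 255], [0, 0, -0.002, 0, 0, 0, 255], [0, 0, -0.002, 0, 0, 0, 255]]]'

```text
clock: 10.92
position: [604.5, -130.0, 132.3]
ee_rot: [0.676, 0.737, 0.002, -0.003]
contact_force: [1.8, 2.3, -14.5]
gripper_width: 13.0
```

```bash
python3 - <<'E'
from h import *
go([604.5,-127,122.7],4.4)
E
```

```text
t 10.9167 p [ 604.5 -130.   132.3] yaw 4.9 zax [-0.0021  0.0078 -1.    ] shift mm [2.9 0.3 9.6] turnz 0.009 F [  1.8   2.3 -14.5] T [ 0.93 -0.96 -0.01] w 13.0
```

Request:
drive_tool --moves '[[[0, 0, -0.004, 0, 0, 0, 255], [0, 0, -0.005, 0, 0, 0, 255], [0, 0, -0.006, 0, 0, 0, 255], [0, 0, -0.006, 0, 0, 0, 255], [0, 0, -0.006, 0, 0, 0, 255], [0, 0, -0.006, 0, 0, 0, 255], [0, 0, -0.006, 0, 0, 0, 255], [0, 0, -0.006, 0, 0, 0, 255]]]'

```text
clock: 11.58
position: [604.7, -130.6, 179.6]
ee_rot: [0.676, 0.737, 0.002, -0.003]
contact_force: [0.9, 1.8, -12.4]
gripper_width: 12.5
```

Request:
drive_tool --moves '[[[0, 0, -0.006, 0, 0, 0, 255], [0, 0, -0.006, 0, 0, 0, 255], [0, 0, -0.006, 0, 0, 0, 255], [0, 0, -0.006, 0, 0, 0, 255], [0, 0, -0.006, 0, 0, 0, 255], [0, 0, -0.006, 0, 0, 0, 255], [0, 0, -0.006, 0, 0, 0, 255], [0, 0, -0.006, 0, 0, 0, 255]]]'

```text
clock: 12.25
position: [604.9, -131.1, 227.5]
ee_rot: [0.676, 0.737, 0.002, -0.002]
contact_force: [-0.0, 0.5, -8.2]
gripper_width: 12.6
```

Request:
drive_tool --moves '[[[0, 0, -0.006, 0, 0, 0, 255], [0, 0, -0.006, 0, 0, 0, 255], [0, 0, -0.005, 0, 0, 0, 255], [0, 0, -0.004, 0, 0, 0, 255], [0, 0, 0, 0, 0, 0, 255]]]'

```text
clock: 12.67
position: [605.6, -131.1, 249.2]
ee_rot: [0.676, 0.737, 0.003, -0.001]
contact_force: [0.1, -0.0, -7.5]
gripper_width: 12.9
```

```bash
python3 - <<'E'
from h import *
np.set_printoptions(precision=1,suppress=True)
go([431,329,245],45); s=get_image("scene");t=get_image("top");snap("w6")
a=cv2.resize(s[130:310,210:390],(500,500),interpolation=cv2.INTER_CUBIC);b=cv2.resize(t[220:320,90:210],(300,250),interpolation=cv2.INTER_CUBIC)
c=np.zeros((500,800,3),np.uint8);c[:,:500]=a;c[:250,500:]=b;cv2.imwrite("pics/z6.png",c)
hs=cv2.cvtColor(t,cv2.COLOR_BGR2HSV)[225:320,95:180];print(hs[::12,::10].reshape(-1,3)[:72].tolist())
E
```

```text
t 12.6667 p [ 605.6 -131.1  249.2] yaw 5.0 zax [ 0.  0. -1.] shift mm [ 473.4 -134.3    6.8] turnz -0.699 F [ 0.1 -0.  -7.5] T [-0.1 -0.  -0. ] w 12.9
[[107, 18, 100], [103, 18, 100], [109, 20, 101], [109, 20, 101], [105, 16, 98], [105, 21, 97], [109, 21, 97], [100, 24, 97], [100, 16, 98], [107, 18, 99], [109, 20, 100], [110, 15, 99], [111, 18, 102], [109, 20, 102], [110, 15, 100], [107, 18, 98], [105, 20, 101], [107, 18, 98], [105, 20, 100], [103, 18, 99], [98, 20, 52], [95, 10, 150], [97, 15, 153], [97, 15, 152], [93, 15, 153], [96, 17, 154], [96, 23, 55], [103, 18, 97], [107, 18, 99], [96, 21, 60], [93, 15, 153], [100, 15, 150], [96, 17, 153], [97, 15, 152], [97, 15, 153], [98, 19, 53], [103, 18, 99], [105, 21, 99], [90, 18, 85], [94, 13, 154], [100, 15, 150], [97, 15, 150], [98, 14, 150], [98, 13, 154], [109, 21, 98], [107, 18, 101], [107, 18, 98], [96, 14, 89], [98, 14, 150], [94, 14, 150], [97, 15, 151], [97, 16, 148], [100, 19, 118], [103, 18, 101], [102, 13, 97], [97, 19, 122], [95, 17, 90], [95, 18, 87], [99, 21, 85], [99, 21, 84], [94, 16, 131], [98, 16, 62], [75, 5, 107], [105, 20, 101], [102, 13, 97], [105, 26, 100], [98, 21, 96], [107, 23, 98], [108, 13, 98], [109, 20, 100], [102, 13, 101], [25, 20, 143]]
```

View pics/z6.png

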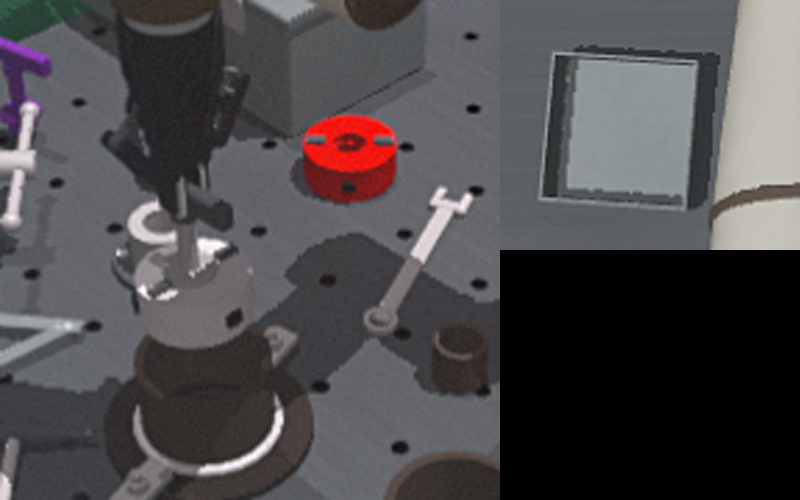

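The plug hangs upright on the puller, clear of the rim, at about 7.5 N. I'll turn a little first to keep joint 6 in range, then carry it over.

Request:
drive_tool --moves '[[[0, 0, 0, 0, 0, -0.02, 255], [0, 0, 0, 0, 0, -0.05, 255], [0, 0, 0, 0, 0, -0.07, 255], [0, 0, 0, 0, 0, -0.07, 255], [0, 0, 0, 0, 0, -0.07, 255], [0, 0, 0, 0, 0, -0.07, 255], [0, 0, 0, 0, 0, -0.05, 255], [0, 0, 0, 0, 0, -0.02, 255]]]'

```text
clock: 13.48
position: [604.9, -131.0, 247.4]
ee_rot: [0.506, 0.862, 0.003, -0.002]
contact_force: [-0.0, -0.2, -8.1]
gripper_width: 12.8
```

```bash
python3 - <<'E'
from h import *
go([431,329,245],28); print(read_state()["joints"].round(2))
E
```

```text
t 13.4833 p [ 604.9 -131.   247.4] yaw 29.1 zax [-0.0012  0.0069 -1.    ] shift mm [486.4  72.1   5.7] turnz 0.02 F [-0.  -0.2 -8.1] T [-0.04 -0.04 -0.04] w 12.8
[ 0.04  0.37  0.01 -0.01 -1.21 -2.67]
```

Joint 6 goes the other way round than I assumed, so it needs more counterclockwise turn before the carry. I'll turn it gently.

Request:
drive_tool --moves '[[[0, 0, 0, 0, 0, -0.03, 255], [0, 0, 0, 0, 0, -0.06, 255], [0, 0, 0, 0, 0, -0.07, 255], [0, 0, 0, 0, 0, -0.07, 255], [0, 0, 0, 0, 0, -0.07, 255], [0, 0, 0, 0, 0, -0.07, 255], [0, 0, 0, 0, 0, -0.07, 255], [0, 0, 0, 0, 0, -0.07, 255]]]'

```text
clock: 14.15
position: [604.9, -131.0, 247.5]
ee_rot: [0.272, 0.962, 0.003, -0.001]
contact_force: [-0.1, -0.7, -8.3]
gripper_width: 13.2
```

Request:
drive_tool --moves '[[[0, 0, 0, 0, 0, -0.07, 255], [0, 0, 0, 0, 0, -0.07, 255], [0, 0, 0, 0, 0, -0.07, 255], [0, 0, 0, 0, 0, -0.07, 255], [0, 0, 0, 0, 0, -0.06, 255], [0, 0, 0, 0, 0, -0.03, 255], [0, 0, 0, 0, 0, 0, 255]]]'

```text
clock: 14.73
position: [604.9, -131.0, 247.5]
ee_rot: [0.092, 0.996, 0.003, -0.001]
contact_force: [-0.3, -0.0, -8.1]
gripper_width: 12.8
```

```bash
python3 - <<'E'
from h import *
go([431,329,245],79); print(read_state()["joints"].round(2)); snap("w7")
E
```

```text
t 14.7333 p [ 604.9 -131.   247.5] yaw 79.5 zax [-0.001   0.0068 -1.    ] shift mm [255.1 420.4   5.8] turnz 0.008 F [-0.3 -0.  -8.1] T [ 0.03 -0.01 -0.1 ] w 12.8
[ 0.04  0.37  0.01 -0.01 -1.21 -1.8 ]
```

View pics/w7.png

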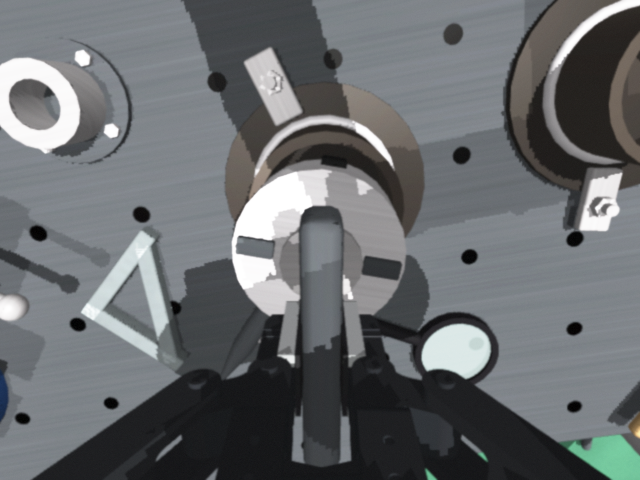

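Everything hangs well. The ribs at (256,247) and (381,268) show the plug lagged by about 8° while turning. I'll snug that up once it stands in the tray, and carry it over without turning now.

Request:
drive_tool --moves '[[[0.003, 0.005, 0, 0, 0, 0, 255], [0.006, 0.01, 0, 0, 0, 0, 255], [0.009, 0.015, 0, 0, 0, 0, 255], [0.011, 0.018, 0, 0, 0, 0, 255], [0.011, 0.018, 0, 0, 0, 0, 255], [0.011, 0.018, 0, 0, 0, 0, 255], [0.011, 0.018, 0, 0, 0, 0, 255], [0.011, 0.018, 0, 0, 0, 0, 255]]]'

```text
clock: 15.45
position: [554.2, 2.1, 249.0]
ee_rot: [0.092, 0.996, 0.004, -0.0]
contact_force: [0.6, 0.6, -7.9]
gripper_width: 12.8
```

Request:
drive_tool --moves '[[[0.011, 0.018, 0, 0, 0, 0, 255], [0.011, 0.018, 0, 0, 0, 0, 255], [0.011, 0.018, 0, 0, 0, 0, 255], [0.011, 0.018, 0, 0, 0, 0, 255], [0.011, 0.018, 0, 0, 0, 0, 255], [0.011, 0.018, 0, 0, 0, 0, 255], [0.011, 0.018, 0, 0, 0, 0, 255], [0.011, 0.018, 0, 0, 0, 0, 255]]]'

```text
clock: 16.12
position: [493.8, 159.5, 250.3]
ee_rot: [0.092, 0.996, 0.004, -0.0]
contact_force: [0.9, 0.0, -8.4]
gripper_width: 12.7
```

Request:
drive_tool --moves '[[[0.011, 0.018, 0, 0, 0, 0, 255], [0.011, 0.018, 0, 0, 0, 0, 255], [0.011, 0.018, 0, 0, 0, 0, 255], [0.011, 0.018, 0, 0, 0, 0, 255], [0.011, 0.018, 0, 0, 0, 0, 255], [0.008, 0.013, 0, 0, 0, 0, 255], [0.005, 0.008, 0, 0, 0, 0, 255], [0, 0, 0, 0, 0, 0, 255]]]'

```text
clock: 16.78
position: [447.6, 281.6, 251.0]
ee_rot: [0.091, 0.996, 0.004, -0.0]
contact_force: [-1.0, 0.5, -8.5]
gripper_width: 12.8
```

```bash
python3 - <<'E'
from h import *
go([431,329,150],79); print(read_state()["joints"].round(2))
E
```

```text
t 16.7833 p [447.6 281.6 251. ] yaw 79.6 zax [ 1.0e-04  8.1e-03 -1.0e+00] shift mm [ 24.8  42.8 101.3] turnz 0.01 F [-1.   0.5 -8.5] T [-0.    0.06 -0.02] w 12.8
[ 0.87  0.21 -0.21 -0.01 -1.15 -2.62]
```

Request:
drive_tool --moves '[[[0.005, 0.008, 0, 0.004, 0, 0, 255], [0.008, 0.013, 0, 0.004, 0, 0, 255], [0.007, 0.013, 0.005, 0, 0, 0, 255], [0.005, 0.009, 0.01, 0, 0, 0, 255], [0, 0, 0.015, 0, 0, 0, 255], [0, 0, 0.015, 0, 0, 0, 255], [0, 0, 0.012, 0, 0, 0, 255], [0, 0, 0.005, 0, 0, 0, 255]]]'

```text
clock: 17.45
position: [430.5, 325.4, 185.6]
ee_rot: [0.092, 0.996, -0.003, -0.003]
contact_force: [-0.9, -1.1, -9.1]
gripper_width: 12.7
```

```bash
python3 - <<'E'
from h import *
go([431,329,120],79); print(read_state()["joints"].round(2)); snap("w8"); s=get_image("scene")
w=cv2.imread("pics/w8.png"); a=cv2.resize(s[190:410,380:560],(393,480)); cv2.imwrite("pics/z8.png",np.hstack([cv2.resize(w,(400,300)),cv2.resize(a,(246,300))]))
E
```

```text
t 17.45 p [430.5 325.4 185.6] yaw 79.4 zax [-0.0059 -0.0052 -1.    ] shift mm [-0.1  4.  65.6] turnz 0.007 F [-0.9 -1.1 -9.1] T [-0.13  0.14  0.01] w 12.7
[ 0.95  0.29 -0.28 -0.   -1.01 -2.7 ]
```

View pics/z8.png

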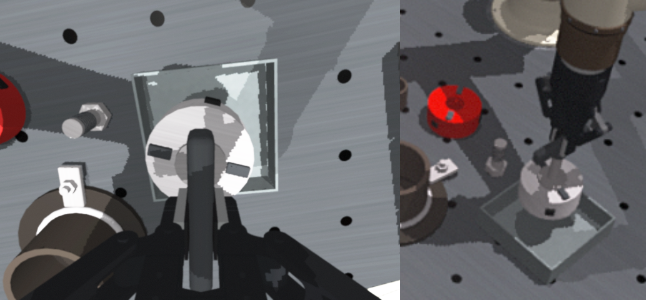

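The wrist crop shows the plug over the tray, with tray rim corners at (216,117), (443,96), (443,304) and (243,317) full-res. I've used up the picture budget, so the rest is checked by numbers.

```bash
python3 - <<'E'
from h import *
P=np.load("pics/w8.npy",allow_pickle=True).item()
t=onz("wrist",[[216,117],[443,96],[443,304],[243,317]],40,P);print(t.round(1),t.mean(0).round(1))
E
```

```text
[[350.1 271.   40. ]
 [364.3 415.   40. ]
 [510.9 401.5  40. ]
 [494.5 252.4  40. ]] [429.9 335.   40. ]
```

Request:
drive_tool --moves '[[[0, 0.005, 0.006, 0, 0, 0, 255], [0, 0, 0.009, 0, 0, 0, 255], [0, 0, 0.009, 0, 0, 0, 255], [0, 0, 0.009, 0, 0, 0, 255], [0, 0, 0.008, 0, 0, 0, 255], [0, 0, 0.007, 0, 0, 0, 255], [0, 0, 0.005, 0, 0, 0, 255], [0, 0, 0, 0, 0, 0, 255]]]'

```text
clock: 18.22
position: [432.2, 330.6, 134.3]
ee_rot: [0.092, 0.996, -0.002, -0.002]
contact_force: [0.0, -0.4, -9.2]
gripper_width: 13.0
```

```bash
python3 - <<'E'
from h import *
go([430.5,331,120],79)
E
```

```text
t 18.2167 p [432.2 330.6 134.3] yaw 79.4 zax [-0.0036 -0.0032 -1.    ] shift mm [ 1.7  0.1 14.3] turnz 0.007 F [ 0.  -0.4 -9.2] T [-0.05  0.14 -0.  ] w 13.0
```

Request:
drive_tool --moves '[[[0, 0, 0.002, 0, 0, 0, 255], [0, 0, 0.002, 0, 0, 0, 255], [0, 0, 0.002, 0, 0, 0, 255], [0, 0, 0.002, 0, 0, 0, 255], [0, 0, 0.001, 0, 0, 0, 255], [0, 0, 0.001, 0, 0, 0, 255], [0, 0, 0, 0, 0, 0, 255]]]'

```text
clock: 18.8
position: [432.7, 331.2, 125.7]
ee_rot: [0.092, 0.996, -0.001, -0.001]
contact_force: [0.3, -0.0, -8.7]
gripper_width: 12.6
```

Request:
drive_tool --moves '[[[0, 0, 0.001, 0, 0, 0, 255], [0, 0, 0.001, 0, 0, 0, 255], [0, 0, 0, 0, 0, 0, 255]]]'

```text
clock: 19.05
position: [432.7, 331.2, 123.6]
ee_rot: [0.092, 0.996, -0.001, -0.001]
contact_force: [0.1, -0.0, -8.5]
gripper_width: 12.5
```

Request:
drive_tool --moves '[[[0, 0, 0.001, 0, 0, 0, 255], [0, 0, 0.001, 0, 0, 0, 255], [0, 0, 0, 0, 0, 0, 255]]]'

```text
clock: 19.3
position: [432.6, 331.2, 121.6]
ee_rot: [0.092, 0.996, -0.001, -0.001]
contact_force: [-0.2, -0.2, -8.4]
gripper_width: 12.9
```

Request:
drive_tool --moves '[[[0, 0, 0.001, 0, 0, 0, 255], [0, 0, 0, 0, 0, 0, 255], [0, 0, 0, 0, 0, 0, 255]]]'

```text
clock: 19.55
position: [432.7, 331.2, 120.7]
ee_rot: [0.092, 0.996, -0.001, -0.001]
contact_force: [-0.1, 0.1, -8.1]
gripper_width: 12.9
```

Request:
drive_tool --moves '[[[0, 0, 0.001, 0, 0, 0, 255], [0, 0, 0, 0, 0, 0, 255], [0, 0, 0, 0, 0, 0, 255]]]'

```text
clock: 19.8
position: [432.9, 331.5, 119.9]
ee_rot: [0.092, 0.996, -0.0, -0.001]
contact_force: [-0.0, 1.0, -7.2]
gripper_width: 12.8
```

Request:
drive_tool --moves '[[[0, 0, 0.001, 0, 0, 0, 255], [0, 0, 0, 0, 0, 0, 255], [0, 0, 0, 0, 0, 0, 255]]]'

```text
clock: 20.05
position: [433.0, 331.7, 119.1]
ee_rot: [0.092, 0.996, -0.0, -0.0]
contact_force: [0.4, 1.0, -6.8]
gripper_width: 13.1
```

Request:
drive_tool --moves '[[[0, 0, 0.001, 0, 0, 0, 255], [0, 0, 0, 0, 0, 0, 255], [0, 0, 0, 0, 0, 0, 255]]]'

```text
clock: 20.3
position: [433.0, 331.5, 117.9]
ee_rot: [0.092, 0.996, -0.0, -0.001]
contact_force: [-0.2, 1.4, -6.8]
gripper_width: 12.7
```

Request:
drive_tool --moves '[[[0, 0, 0.001, 0, 0, 0, 255], [0, 0, 0, 0, 0, 0, 255], [0, 0, 0, 0, 0, 0, 255]]]'

```text
clock: 20.55
position: [433.0, 331.3, 117.3]
ee_rot: [0.092, 0.996, -0.001, -0.001]
contact_force: [-0.5, 1.0, -3.4]
gripper_width: 12.8
```

```bash
python3 - <<'E'
from h import *
go([430.5,331,116],79)
E
```

```text
t 20.55 p [433.  331.3 117.3] yaw 79.4 zax [-0.0011 -0.001  -1.    ] shift mm [ 2.4 -0.7  1.3] turnz 0.008 F [-0.5  1.  -3.4] T [ 0.04 -0.    0.01] w 12.8
```

The plug's weight is on the floor. I'll lower until the collar touches, then snug clockwise by the ~8° lost.

Request:
drive_tool --moves '[[[0, 0, 0.0007, 0, 0, 0, 255], [0, 0, 0, 0, 0, 0, 255]]]'

```text
clock: 20.72
position: [432.8, 331.2, 116.3]
ee_rot: [0.092, 0.996, -0.001, -0.001]
contact_force: [0.3, 0.1, -3.4]
gripper_width: 12.7
```

Request:
drive_tool --moves '[[[0, 0, 0.0005, 0, 0, 0.04, 255], [0, 0, 0, 0, 0, 0.05, 255], [0, 0, 0, 0, 0, 0.05, 255], [0, 0, 0, 0, 0, 0, 255]]]'

```text
clock: 21.05
position: [433.1, 331.8, 116.2]
ee_rot: [0.162, 0.987, -0.0, -0.0]
contact_force: [-1.6, 1.8, -1.4]
gripper_width: 12.8
```

```bash
python3 - <<'E'
from h import *
go([430.5,331,116],79);print(read_state()["joints"].round(2)); snap("w9")
im=cv2.imread("pics/w9.png"); 
g=im.mean(2)
# dark ribs on bright plug, left and right of bar
for lo,hi in((225,295),(345,420)):
    sub=g[180:330,lo:hi]; m=((sub<130)).astype(np.uint8); n,l,s,c=cv2.connectedComponentsWithStats(m)
    for i in range(1,n):
        if 80<s[i,4]<1500: print((c[i]+[lo,180]).round(1),s[i])
E
```

```text
t 21.05 p [433.1 331.8 116.2] yaw 71.4 zax [-7.e-04  1.e-04 -1.e+00] shift mm [ 2.2 -1.6  0.2] turnz -0.133 F [-1.6  1.8 -1.4] T [ 0.21  0.18 -0.03] w 12.8
[ 0.95  0.37 -0.35 -0.   -0.84 -2.85]
[287.9 260.6] [ 55  52  15  53 542]
[254.7 252. ] [ 10  61  40  23 795]
[349.2 255.4] [  0  50  14  63 480]
[382.  264.4] [ 18  75  39  20 652]
[375.2 320.5] [   0  121   75   29 1105]
```

Request:
drive_tool --moves '[[[0, 0, 0.0004, 0, 0, 0.04, 255], [0, 0, 0, 0, 0, 0.04, 255], [0, 0, 0, 0, 0, 0, 255]]]'

```text
clock: 21.35
position: [433.2, 332.2, 116.2]
ee_rot: [0.2, 0.98, 0.0, -0.0]
contact_force: [-2.5, 1.6, 2.1]
gripper_width: 12.6
```

```bash
python3 - <<'E'
from h import *
go([430.5,331,116],79); snap("w10")
g=cv2.imread("pics/w10.png").mean(2)
for lo,hi in((225,295),(345,420)):
    n,l,s,c=cv2.connectedComponentsWithStats((g[180:330,lo:hi]<130).astype(np.uint8))
    for i in range(1,n):
        if 500<s[i,4]<900: print((c[i]+[lo,180]).round(1),s[i])
E
```

```text
t 21.35 p [433.2 332.2 116.2] yaw 66.9 zax [-2.e-04  1.e-03 -1.e+00] shift mm [ 2.  -2.1  0.2] turnz -0.211 F [-2.5  1.6  2.1] T [0.5  0.6  0.08] w 12.6
[287.9 259.4] [ 54  52  16  50 549]
[253.7 257. ] [  9  67  40  21 802]
[381.8 260. ] [ 18  71  38  19 649]
```

It's back to the seated angle (rib slope 1.3°, as after screwing home) with light contact. Easing the press, then releasing.

Request:
drive_tool --moves '[[[0, 0, -0.0004, 0, 0, 0, 255], [0, 0, 0, 0, 0, 0, 255], [0, 0, 0, 0, 0, 0, 180], [0, 0, 0, 0, 0, 0, 90], [0, 0, 0, 0, 0, 0, 0], [0, 0, 0, 0, 0, 0, 0], [0, 0, 0, 0, 0, 0, 0], [0, 0, 0, 0, 0, 0, 0]]]'

```text
clock: 22.07
position: [432.8, 331.1, 115.5]
ee_rot: [0.201, 0.98, -0.001, -0.001]
contact_force: [-0.6, 0.4, -0.2]
gripper_width: 83.5
```

Request:
drive_tool --moves '[[[0, 0, 0, 0, 0, 0, 0], [0, 0, -0.003, 0, 0, 0, 0], [0, 0, -0.01, 0, 0, 0, 0], [0, 0, -0.015, 0, 0, 0, 0], [0, 0, -0.02, 0, 0, 0, 0], [0, 0, -0.02, 0, 0, 0, 0], [0, 0, -0.02, 0, 0, 0, 0], [0, 0, -0.015, 0, 0, 0, 0]]]'

```text
clock: 22.73
position: [433.4, 331.8, 221.6]
ee_rot: [0.201, 0.98, 0.001, 0.0]
contact_force: [0.6, 0.2, 0.6]
gripper_width: 85.2
```

```bash
python3 - <<'E'
from h import *
go([430.5,331,116],79); im,_=snap("w11"); s=get_image("scene")
cv2.imwrite("pics/z11.png",np.hstack([cv2.resize(im,(400,300)),cv2.resize(s,(400,300))]))
E
```

```text
t 22.7333 p [433.4 331.8 221.6] yaw 66.8 zax [ 7.0e-04  1.2e-03 -1.0e+00] shift mm [  2.4  -2.  105.6] turnz -0.212 F [0.6 0.2 0.6] T [ 0.04 -0.05 -0.01] w 85.2
```

View pics/z11.png

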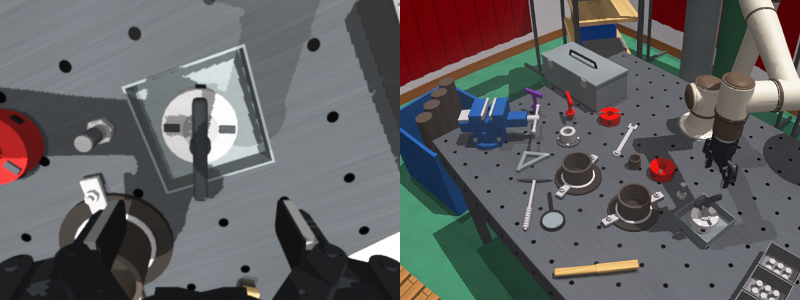

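The plug stands upright in the tray with the puller at about (200,128) in the wrist crop, collar seated and ribs square to the bar. The gripper is clear and the bystanders look undisturbed, so I'm handing in.

```bash
python3 -c "
from bench import *
print(job_done())"
```

```text
the job is handed in; nothing more can be done
None
```

The job is done and handed in at about 23 s of the 54 s allowed. The puller is screwed into the plug, and the plug stands upright near the middle of the grey tray.

- **Screwing in:** The thread stopped where predicted, with the collar 3 mm above the plug. I then turned it about 89° clockwise until the collar pressed on the plug with about 8 N.
- **Drawing out:** The pull was about 11 N more than the puller's own weight. Once free, the load read 7.5–8.5 N, which fits puller and plug together.
- **Carrying:** My joint 6 estimate had the wrong sign, so I turned the load about 75° counterclockwise in the air to stay in range. The puller backed off about 8° in the plug during that turn.
- **Setting down:** I lowered it in roughly 1 mm steps until the floor carried the plug. I then re-tightened it clockwise until the ribs read 1.3° in the picture again, as when first seated.

**Last checks:** After release the final picture showed the plug upright with the puller in it. The gripper was about 100 mm clear with near-zero force. The offcut, hex bolt and welding square looked undisturbed, but I judged that by eye only.

**Disagreements and overruns:** The cameras differed by 2–4 mm (up to about 7 mm for the nose tip in the scene camera) on where the puller and plug were, so I used a compromise and felt for contact. I viewed 13 pictures against the budget of 10.

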